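# Pin the swing arm of a carton-packing jig

## Robot

A 7-joint arm with a two-finger parallel gripper is mounted at the origin on the work surface. World frame = base frame: x ahead of the robot, y to its left, z up, the work surface at z = 0. Lengths are in m, angles in rad, forces in N, time in s.
With the tool pointing down it reaches from about 0.4 to 0.875 m from the base axis. Payload 6.5 kg.
Tool frame: the origin (TCP) lies midway between the tips of the shut fingers; the grasp point (between the pads) lies 19 mm behind it; z points along the fingers, y is the line along which they close (so a half turn about z gives the same grasp; the last joint's range is limited). The gripper opens to 88 mm and grips with 3 to 60 N. Pads are 18 mm wide; open, the fingers measure 123 mm over their backs; the gripper's body (75 mm by 187 mm) begins 45 mm behind the grasp point.
Start: joints at [-0.066, 0.536, -0.004, 1.538, 0.003, 1.067, -0.071], TCP at [0.65, 0, 0.239] pointing down, gripper open.
Joint ranges: [-2.7, 2.7], [-0.37, 2.16], [-1.27, 1.26], [0.24, 2.4], [-1.31, 4.45], [0.19, 1.91], [-2.76, 2.76]. Speed limits (rad/s): [2.39, 2.39, 3.14, 3.14, 3.14, 3.14, 3.14].

## Interface

Orientations are given as a 3x3 rotation matrix whose columns are the frame's x, y, z axes.
In Python, from workcell import bot gives the robot as it stands.
- The arm moves only by the shell command python3 -m inch 'ROWS' [OPENING] [FORCE]. ROWS is a JSON object whose one key "moves" holds a list of rows, each a list of 4 numbers: the shift along the tool's x, y, z in units of 30 mm (1.0 is 30 mm), then the turn about the tool's z in degrees. A call has 1 to 20 rows; each row shifts and turns the commanded pose from where the row before left it, along the tool's axes as they then stand; what a row does not reach is not made up. A row lasts 1/12 s, in which the tool goes at most 41.7 mm and 7.16 degrees, less where a joint would pass 70% of its speed; a pose out of reach is approached as far as the arm can. A call is refused whole if a number of a shift passes 1 or a number of a turn 7.16, either way. A call with a gripper value outside its range is refused whole. OPENING is the finger opening in mm, from 0 to 88.1, set as the call begins (- or left out, the last holds). The fingers move at their own pace and stop on an object; FORCE is the grip in N (left out, the last holds). Time passes only in rows, so rows that do not move let the fingers close. It gives the time, the measured TCP pose, the force, the opening and the grip force at its end, in the units of the state.
- bot.state(): the state, without advancing time (a new reading comes with each control period).
- bot.camera(name): name is "scene" or "side" or "wrist"; returns the picture (384x512x3 uint8, red, green, blue); there is no depth.
- bot.camera_params(name): a dict with "mtx" (3x3 intrinsics, pixels), "origin" and "rotation" of the camera in the world. Camera axes: x right, y up, looking along -z (the intrinsics and any distortion apply to the point x, -y, -z); pixel columns grow to the right and rows downward; lengths in m; the calibration is good to about 2 mm. A picture is of the moment at which its call begins: read the wrist's pose just before it. camera_params takes no time and is no camera call; for the wrist camera it gives the pose at the moment of the call.
- bot.hand_in(): hands the job in; it is judged then, once.
The state is a dict: "clock": time; "joint_pos": joint angles; "qvel": joint speeds; "joint_torque": joint torques, N m; "position": TCP position; "eef_rot": TCP orientation; "force": force on the tool from outside, world axes, zero at the start; "moment": the same for the moment, N m; "width": finger opening in m; "finger_force": force on a finger pad.
Only numpy, scipy, OpenCV 4.12 (cv2) and the standard library are available. Lean on these libraries where they do the work, as an engineer would, in place of code of your own. Each camera call takes 0.05 s, during which the arm holds its last target. There are 200 camera calls.

## Task

The blue swing arm of the packing jig is lying in place but its pivot pin is out: take the green-handled pin from its black holder, push it down through the arm's eye and on through the brass knuckle hidden underneath until its collar sits flat on the arm, then let go. The brass knuckle's hole is off-centre and may be turned any way, so feel for it, sliding the arm a little with the pin, and press gently: never more than about 4 kg (40 N). Leave the swing arm lying flat, and do not shift the tape roll, the basket, the carton or the tape dispenser.

Things in the scene. Friction and masses are not known exactly. Their poses are not given: they have to be found in the camera images.
- jig: grey jig base, fixed to the bench: a slab 130 x 280 x 30 mm high (local x, y, z) with an aluminium fence, 12 mm thick and 45 mm high in all, along its +x edge (inner face at local x = +53). Origin on the bench under the pivot axis, which stands 65 mm from both long edges and 60 mm from the -y end. A fixed brass knuckle sits in the slab, hidden under the arm's eye (see jig_axis).
- jig_axis (a point): pivot axis at the slab's top, 30 mm up; z up. Round it the brass knuckle, top level with the slab: a vertical through hole 14 mm wide, 28 mm deep, 1 mm chamfer, its centre 6.5 mm off this axis in an unknown direction (any of 360 degrees, new each time; no reading gives it). It does not turn or yield. Find it by touch with the pin's tip, on the 6.5 mm circle about the axis.
- swing_arm: loose blue flat swing arm, 16 mm thick, about 0.4 kg, lying on the slab: a square eye 80 x 80 mm with a vertical 14 mm through hole in its middle, and a bar 44 mm wide running 190 mm from the hole along local +y, a black rubber pad at its end. Origin at the underside in the middle of the hole.
- eye (a point): middle of the eye's hole at the arm's top face (46 mm above the bench). At the start within 2 mm of the pivot axis. The arm is held by friction alone (a few N) and slides sideways with the pin when the pin's tip stands in its eye.
- holder: fixed black block 70 x 70 x 46 mm with a vertical 16 mm hole in its middle, in which the pin stands; origin under its centre on the bench
- pin: pivot pin, about 90 g, 85 mm long, standing upright. Origin at the tip (bottom end), z up along the pin. Steel shank 12 mm in diameter, 40 mm long, end tapered to 11 mm over the last 3 mm; steel collar 24 mm in diameter, 5 mm thick (40 to 45 mm above the tip); green grip block 24 x 14 mm (local x, y), 45 to 85 mm above the tip. In the holder the collar rests on the block's top.
- pin_tip (a point): middle of the pin's lower end. 6 mm above the bench in the holder. Fully home in the jig the collar rests on the arm and the tip is again 6 mm above the bench (24 mm below the slab's top); when stopped by the brass knuckle's face it stays 30 mm above the bench.
- pin_grip (a point): point to grip: middle of the green block's sides, 68 mm above the tip; fingers close along the pin's local y, across 14 mm
- tape_roll: amber tape roll lying flat, 96 mm outside diameter, 48 mm high; origin under its centre; leave alone
- basket: white slatted basket 200 x 280 x 90 mm; origin under its centre; leave alone
- carton: small brown carton 140 x 100 x 70 mm; origin under its centre; leave alone
- dispenser: green desk tape dispenser 160 x 60 x 90 mm; origin under its centre; leave alone

How it is judged:
By the outcome, as a careful person would: the job done as asked, in the order asked, and still so for the second after the job is handed in, with the robot touching nothing.
It also fails if it takes over 61 s, if anything falls off the work surface, if the arm or the gripper's body presses on something with over 40 N, if the wrist force passes 120 N, or if a joint passes its speed limit or range.

## Working session

There is one attempt and no reset: what is moved stays moved. The work goes in short steps, Python scripts to look and compute and a shell command to move; the robot and the scene stay as the last step left them, time stands still between calls to the robot, and variables do not carry over. Pictures are saved under pics/ and viewed, at most 10 in all, crops included, and the job is handed in when it is done.

```bash
mkdir -p pics; ls; python3 - <<'E'
from workcell import bot
import cv2,numpy as np
np.set_printoptions(precision=4,suppress=True)
s=bot.state();print(s['clock'],s['position'],s['eef_rot'],s['force'],s['width'])
for n in ['scene','side','wrist']:
    p=bot.camera_params(n);print(n,p)
    cv2.imwrite(f'pics/{n}0.png',bot.camera(n)[:,:,::-1])
a=[cv2.imread(f'pics/{n}0.png') for n in ['scene','side']]
E
```

```text
pics
0.0 [ 0.6494 -0.      0.2379] [[-0.0001  1.     -0.0017]
 [ 1.      0.0001 -0.0001]
 [-0.0001 -0.0017 -1.    ]] [-0.3933  0.6417 -0.5376] 0.08831291039283697
scene {'mtx': array([[462.83  ,   0.    , 259.9581],
       [  0.    , 462.83  , 187.056 ],
       [  0.    ,   0.    ,   1.    ]]), 'origin': array([ 1.0539, -0.8547,  1.2554]), 'rotation': array([[ 0.8654, -0.3943,  0.3091],
       [ 0.501 ,  0.6707, -0.547 ],
       [ 0.0084,  0.6282,  0.778 ]])}
side {'mtx': array([[452.2598,   0.    , 254.5496],
       [  0.    , 452.2598, 189.6795],
       [  0.    ,   0.    ,   1.    ]]), 'origin': array([-0.0571, -0.7755,  1.0175]), 'rotation': array([[ 0.75  ,  0.4612, -0.4742],
       [-0.6614,  0.5106, -0.5494],
       [-0.0113,  0.7256,  0.688 ]])}
wrist {'mtx': array([[270.0469,   0.    , 251.2232],
       [  0.    , 270.0469, 189.2732],
       [  0.    ,   0.    ,   1.    ]]), 'origin': array([0.6494, 0.0807, 0.3835]), 'rotation': array([[ 1.    , -0.0005,  0.001 ],
       [ 0.0002,  0.951 ,  0.3092],
       [-0.0011, -0.3092,  0.951 ]])}
```

View pics/scene0.png

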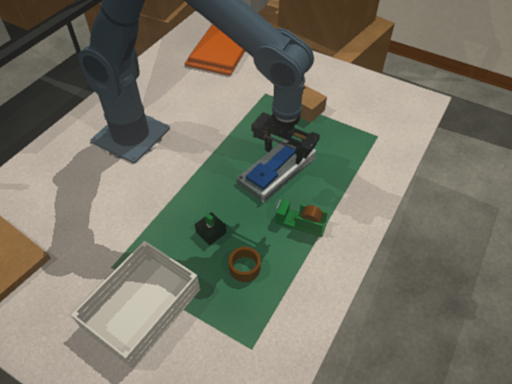

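View pics/wrist0.png

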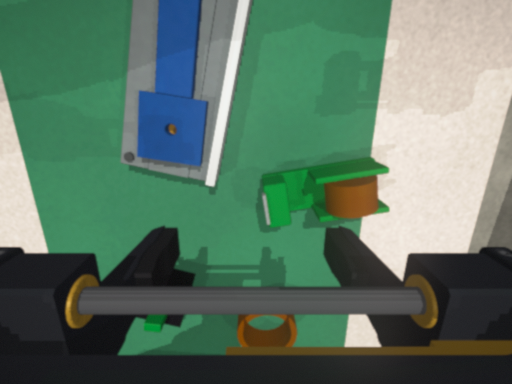

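The wrist picture shows the eye hole near (172,129), the jig fence on the right, and the holder and pin near (178,300). The scene picture shows the pin at about (210,222), the dispenser at (303,218) and the roll at (244,263). Next I'll zoom in and measure.

```bash
cat > h.py <<'E'
from workcell import bot
import cv2,numpy as np
np.set_printoptions(precision=4,suppress=True)
def ray(p,uv):
    d=np.linalg.inv(p['mtx'])@[uv[0],uv[1],1]; return p['rotation']@[d[0],-d[1],-d[2]]
def onz(p,uv,z):
    r=ray(p,uv); return p['origin']+r*(z-p['origin'][2])/r[2]
def proj(p,X):
    c=p['rotation'].T@(np.array(X)-p['origin']); q=p['mtx']@[c[0],-c[1],-c[2]]; return q[:2]/q[2]
E
python3 - <<'E'
from h import *
w=cv2.imread('pics/wrist0.png');s=cv2.imread('pics/scene0.png');d=cv2.imread('pics/side0.png')
p=bot.camera_params('wrist')
e=onz(p,(172,129),.046);print(e)
h=onz(p,(178,300),.046);print('holder~',h)
ps=bot.camera_params('scene');pd=bot.camera_params('side')
print(proj(ps,e),proj(pd,e)); print(onz(ps,(210,222),.08))
def crop(im,x,y,n=70,k=400): return cv2.resize(im[y:y+n,x:x+n],(k,k),interpolation=cv2.INTER_CUBIC)
u,v=proj(pd,[*onz(ps,(210,222),.08)[:2],.06]).astype(int);print(u,v)
cv2.imwrite('pics/z1.png',np.hstack([crop(s,180,190,),crop(d,u-35,v-35)]))
E
```

```text
[0.552  0.0486 0.046 ]
holder~ [ 0.5381 -0.2058  0.046 ]
[262.2953 174.282 ] [229.7582 190.6942]
[ 0.5237 -0.2255  0.08  ]
284 243
```

View pics/z1.png

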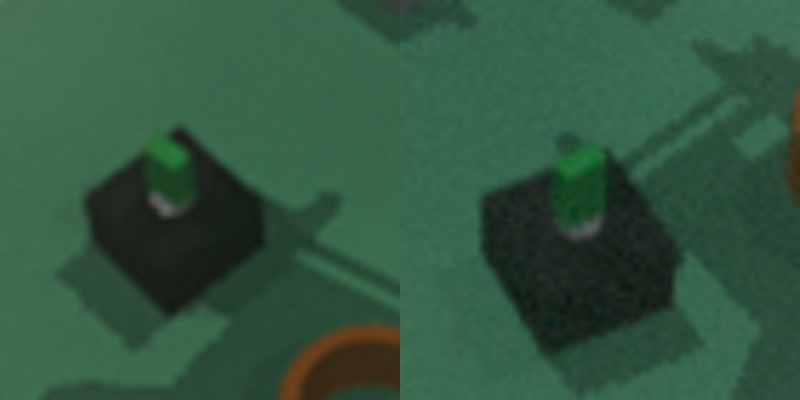

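```bash
python3 -m inch '{"moves":[[-0.3,-0.15,0,0],[-0.7,-0.3,0,0],[-0.7,-0.3,0,0],[-0.7,-0.3,0,0],[-0.7,-0.3,0,0],[-0.7,-0.3,0,0],[-0.7,-0.3,0,0],[-0.7,-0.3,0,0],[-0.7,-0.3,0,0],[-0.7,-0.3,0,0],[-0.7,-0.3,0,0],[-0.7,-0.3,0,0],[-0.7,-0.3,0,0],[-0.7,-0.3,0,0],[-0.3,-0.15,0,0],[0,0,0,0],[0,0,0,0],[0,0,0,0]]}' 60 ; python3 - <<'E'
from h import *
for n,uv in [('scene',(209.4,216.4)),('side',(281,236))]: print(onz(bot.camera_params(n),uv,.091))
p=bot.camera_params('wrist');im=bot.camera('wrist')[:,:,::-1]
cv2.imwrite('pics/w1.png',im)
u,v=proj(p,[.53,-.225,.091]).astype(int);print(u,v,p['origin'],bot.state()['position'])
np.savez('w1.npz',**p)
c=im[max(v-65,0):v+65,u-65:u+65];print(max(v-65,0),u-65,c.shape)
cv2.imwrite('pics/w1z.png',cv2.resize(c,None,fx=4,fy=4,interpolation=cv2.INTER_CUBIC))
E
```

```text
clock: 1.65
position: [0.5248, -0.2892, 0.2387]
eef_rot: [[-0.002, 1.0, 0.0], [1.0, 0.002, 0.001], [0.001, 0.0, -1.0]]
force: [0.5, 0.6, 0.3]
width: 0.0601
finger_force: 0.0
[ 0.5154 -0.215   0.091 ]
[ 0.5146 -0.2189  0.091 ]
256 118 [ 0.5243 -0.2087  0.3843] [ 0.5249 -0.289   0.2387]
53 191 (130, 130, 3)
```

View pics/w1z.png

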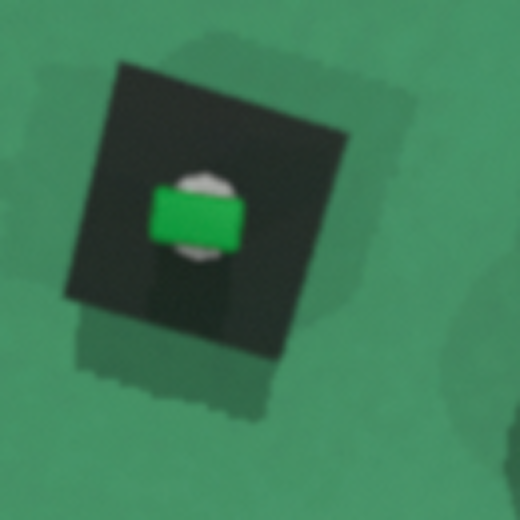

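The wrist crop shows the green block top with its corners at crop (155,187), (245,200), (238,252) and (150,240). That puts its centre at image pixel (240.2,108) and its long axis about -8° in world.

```bash
python3 - <<'E'
from h import *
p=dict(np.load('w1.npz'))
c=onz(p,(240.2,108),.091);print(c, c[:2]-bot.state()['position'][:2])
print([np.linalg.norm(onz(p,(191+a[0]/4,53+a[1]/4),.091)-onz(p,(191+b[0]/4,53+b[1]/4),.091)) for a,b in [((155,187),(245,200)),((155,187),(150,240))]])
h=[(119,62),(349,133),(279,360),(65,297)]
H=[onz(p,(191+a/4,53+b/4),.046) for a,b in h];print(np.mean(H,0),np.linalg.norm(H[0]-H[1]),np.linalg.norm(H[1]-H[2]))
E
```

```text
[ 0.5131 -0.2148  0.091 ] [-0.0118  0.0742]
[np.float64(0.02341720780928132), np.float64(0.013254849998657671)]
[ 0.5132 -0.2149  0.046 ] 0.06940392042998993 0.06913110551070646
```

```bash
python3 -m inch '{"moves":[[0.61,-0.1,0,0],[0.62,-0.1,0,0],[0.62,-0.1,0,0],[0.62,-0.09,0,0],[0,0,0.34,-6.83],[0,0,0.34,-6.83],[0,0,0.34,-6.83],[0,0,0.34,-6.83],[0,0,0.34,-6.83],[0,0,0.34,-6.83],[0,0,0.34,-6.83],[0,0,0.34,-6.83],[0,0,0.34,-6.83],[0,0,0.34,-6.83],[0,0,0.34,-6.83],[0,0,0.34,-6.83],[0,0,0,0],[0,0,0,0],[0,0,0,0]]}' 50; python3 - <<'E'
from h import *
s=bot.state();R=s['eef_rot'];d=np.array([.5132,-.2149,.055])-s['position'];print(R,R.T@d/.03,s['joint_pos'])
print('yaw err tool y',np.degrees(np.arctan2(R[1,1],R[0,1])))
E
```

```text
clock: 3.28
position: [0.513, -0.2163, 0.1169]
eef_rot: [[-0.99, 0.142, 0.001], [0.142, 0.99, 0.0], [-0.001, 0.0, -1.0]]
force: [0.3, 0.2, -0.4]
width: 0.0502
finger_force: 0.0
[[-0.9898  0.1422  0.0008]
 [ 0.1422  0.9898  0.0001]
 [-0.0008  0.0002 -1.    ]] [-0.0001  0.0455  2.0626] [ 0.5211  0.5587 -0.2653  1.8663  0.2066  0.7424  1.5697]
yaw err tool y 81.82489015435999
```

```bash
python3 -m inch '{"moves":[[0,0.04,0.4,0],[0,0,0.4,0],[0,0,0.4,0],[0,0,0.4,0],[0,0,0.3,0],[0,0,0.15,0],[0,0,0,0],[0,0,0,0],[0,0,0,0]]}' 50; python3 -m inch '{"moves":[[0,0,0,0],[0,0,0,0],[0,0,0,0],[0,0,0,0],[0,0,0,0],[0,0,0,0],[0,0,0,0],[0,0,0,0]]}' 8 40
```

```text
clock: 4.03
position: [0.5129, -0.2159, 0.0552]
eef_rot: [[-0.99, 0.14, 0.001], [0.14, 0.99, -0.0], [-0.001, -0.0, -1.0]]
force: [-0.6, -0.4, 0.3]
width: 0.0497
finger_force: 0.0
clock: 4.7
position: [0.5125, -0.2157, 0.0549]
eef_rot: [[-0.99, 0.14, 0.0], [0.14, 0.99, -0.0], [-0.0, -0.0, -1.0]]
force: [-0.7, 0.5, 2.4]
width: 0.0138
finger_force: 40.0
```

```bash
python3 -m inch '{"moves":[[0,0,-0.3,0],[0,0,-0.7,0],[0,0,-0.9,0],[0,0,-0.9,0],[0,0,-0.6,0],[-0.1,0.4,-0.2,0],[-0.25,0.85,0,0],[-0.25,0.85,0,0],[-0.25,0.85,0,0],[-0.25,0.85,0,0],[-0.25,0.85,0,0],[-0.25,0.85,0,0],[-0.25,0.85,0,0],[-0.25,0.85,0,0],[-0.25,0.85,0,0],[-0.1,0.5,0,0],[0,0.2,0,0],[0,0,0,0],[0,0,0,0],[0,0,0,0]]}'; python3 - <<'E'
from h import *
p=bot.camera_params('wrist');np.savez('w2.npz',**p)
im=bot.camera('wrist')[:,:,::-1];cv2.imwrite('pics/w2.png',im)
s=bot.state();print(p['origin'],s['width'],s['finger_force'])
print(proj(p,[.552,.0486,.046]))
cv2.imwrite('pics/w2z.png',cv2.resize(im,(800,600),interpolation=cv2.INTER_CUBIC))
E
```

```text
clock: 6.37
position: [0.6214, 0.0316, 0.1626]
eef_rot: [[-0.99, 0.142, -0.001], [0.142, 0.99, -0.002], [0.001, -0.002, -1.0]]
force: [-0.5, 0.8, -0.5]
width: 0.0137
finger_force: 40.0
[0.5417 0.0436 0.3082] 0.013685247470038719 39.99998210929334
[258.544  112.2425]
```

View pics/w2z.png

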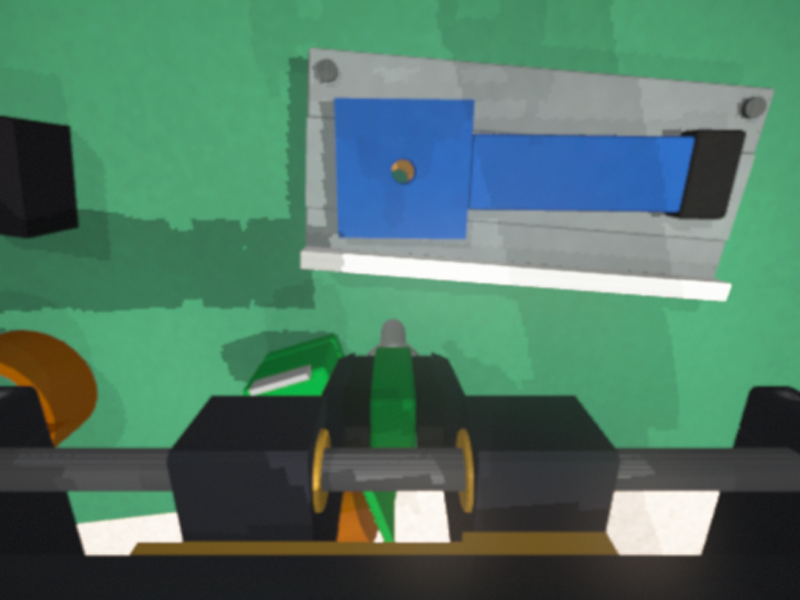

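The wrist view shows the eye hole at about (402,171) in the enlarged picture, with brass and a darker patch inside it. The pin tip is at about (393,322). I'll zoom in on the eye and segment the arm and jig edges.

```bash
python3 - <<'E'
from h import *
p=dict(np.load('w2.npz'));im=cv2.imread('pics/w2.png')
def crop(x,y,n): return cv2.resize(im[y:y+n,x:x+n],(400,400),interpolation=cv2.INTER_CUBIC)
cv2.imwrite('pics/z2.png',np.hstack([crop(245,97,25),crop(227,195,50)]))
hsv=cv2.cvtColor(im,cv2.COLOR_BGR2HSV)
m=((hsv[...,0]>100)&(hsv[...,0]<125)&(hsv[...,1]>120)).astype(np.uint8)
sub=m[55:155,205:310]; 
# hole centroid inside the eye
h=1-m[95:125,243:273];n,l,st,ce=cv2.connectedComponentsWithStats(h);print(st,ce)
for c,s in zip(ce[1:],st[1:]):
    uv=c+[243,95]; print(uv,onz(p,uv,.046))
E
```

```text
[[  0   0  30  30 713]
 [  7   7  16  15 187]] [[14.4895 14.6816]
 [14.5401 13.8075]]
[257.5401 108.8075] [0.5488 0.0481 0.046 ]
```

View pics/z2.png

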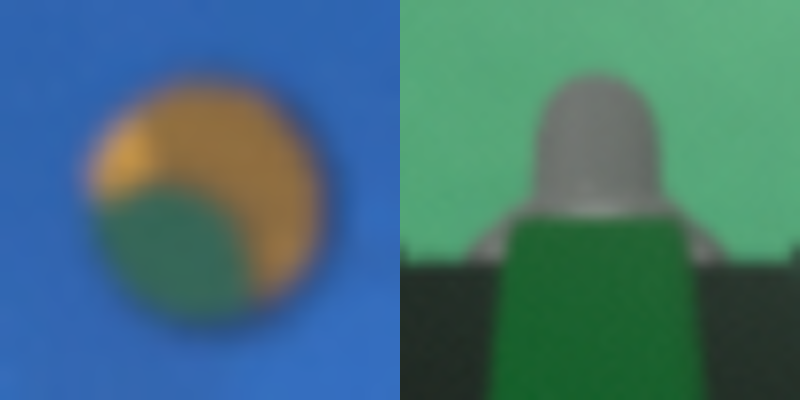

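The crop shows the knuckle hole as a green, see-through patch at the lower left of the eye. Its bottom-rim circle is centred near crop (153,285), which is image pixel (254.1,114.3). The pin end's edge is at image pixel (251.1,203.5).

```bash
python3 - <<'E'
from h import *
p=dict(np.load('w2.npz'))
s=bot.state();R=s['eef_rot'];T=s['position']
e=onz(p,(257.5,108.8),.046)
for z in(.002,.03):
    k=onz(p,(254.1,114.3),z);print('hole',z,k,k-e,np.linalg.norm((k-e)[:2]))
tip=onz(p,(251.1,203.5),T[2]-.049)-.0055*R[:,0];print('tip',tip,'rel TCP tool axes mm',R.T@(tip-T)*1e3)
# jig outline on slab top z=.03 : corners seen in 800x600 picture
for q in [(310,49),(773,90)]: print(onz(p,np.array(q)/1.5625,.03))
g=[onz(p,np.array(q)/1.5625,.046) for q in [(335,99),(474,100),(467,238),(338,238)]]
print('arm eye centre',np.mean(g,0),[np.linalg.norm(g[i]-g[i-1]) for i in range(4)])
print(R.T@(np.array([*e[:2],0])-np.array([*tip[:2],0]))/.03,T)
E
```

```text
hole 0.002 [0.5552 0.0443 0.002 ] [ 0.0064 -0.0037 -0.044 ] 0.007376593992907339
hole 0.03 [0.554  0.0443 0.03  ] [ 0.0051 -0.0038 -0.016 ] 0.006382175177739863
tip [0.621  0.0318 0.1137] rel TCP tool axes mm [ 0.4719  0.1631 49.0023]
[0.4746 0.0042 0.03  ]
[0.5353 0.2738 0.03  ]
arm eye centre [0.5501 0.0485 0.046 ] [np.float64(0.0794200553207633), np.float64(0.07889021820369921), np.float64(0.07885003578388199), np.float64(0.08068082798709873)]
[2.46   0.1934 0.0007] [0.6215 0.0316 0.1627]
```

```bash
python3 -m inch '{"moves":[[0.3,0.04,0,0],[0.5,0.04,0,0],[0.5,0.04,0,0],[0.5,0.04,0,0],[0.4,0.04,0.2,0],[0.24,0,0.4,0],[0,0,0.5,0],[0,0,0.4,0],[0,0,0.25,0],[0,0,0.1,0],[0,0,0.05,0],[0,0,0,0],[0,0,0,0],[0,0,0,0]]}'; python3 - <<'E'
from h import *
p=bot.camera_params('wrist');np.savez('w3.npz',**p)
im=bot.camera('wrist')[:,:,::-1];cv2.imwrite('pics/w3.png',im)
u,v=proj(p,[.549,.048,.046]).astype(int);print(u,v)
c=im[v-30:v+20,u-25:u+25];print(v-30,u-25)
cv2.imwrite('pics/w3z.png',cv2.resize(c,None,fx=10,fy=10,interpolation=cv2.INTER_CUBIC))
E
```

```text
clock: 7.58
position: [0.5508, 0.0502, 0.1063]
eef_rot: [[-0.99, 0.14, 0.001], [0.14, 0.99, 0.0], [-0.001, 0.0, -1.0]]
force: [0.5, -0.3, -1.9]
width: 0.0137
finger_force: 40.0
247 203
173 222
```

View pics/w3z.png

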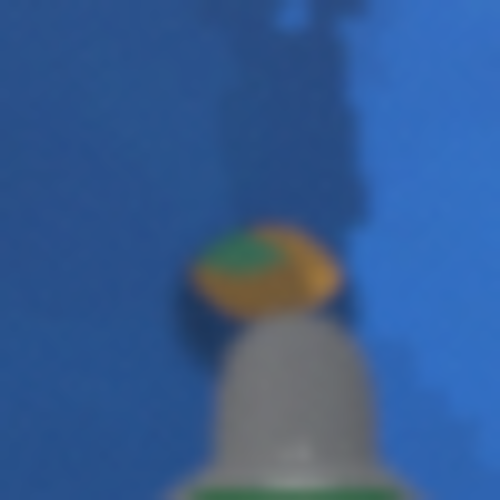

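The close-up shows the tip about 3 px right of the eye hole. The hole spans crop x 188 to 345 with its top at y 220. The tip's top edge is at about (297,312).

```bash
python3 - <<'E'
from h import *
p=dict(np.load('w3.npz'));s=bot.state();R=s['eef_rot'];T=s['position']
f=lambda x,y:(222+x/10-.5+.05,173+y/10-.45)
e=onz(p,f(266,220),.046)-.007*R[:,0]
w=np.linalg.norm(onz(p,f(188,270),.046)-onz(p,f(345,270),.046))
t=onz(p,f(297,312),T[2]-.049)-.0055*R[:,0]
print('eye',e,'dia',w,'tip',t,'tip rel TCP mm',R.T@(t-T)*1e3)
print('eye-tip tool units',R.T@(e-t)/.03)
E
```

```text
eye [0.5484 0.0483 0.046 ] dia 0.012746443708347073 tip [0.5508 0.0505 0.0573] tip rel TCP mm [ 0.0387  0.315  48.9948]
eye-tip tool units [ 0.0692 -0.0833  0.3776]
```

```bash
python3 -m inch '{"moves":[[0.04,-0.04,0,0],[0.03,-0.04,0,0],[0,0,0,0],[0,0,0.15,0],[0,0,0.15,0],[0,0,0.08,0],[0,0,0.06,0],[0,0,0,0],[0,0,0,0],[0,0,0,0]]}'
```

```text
clock: 8.47
position: [0.548, 0.048, 0.0926]
eef_rot: [[-0.99, 0.14, 0.0], [0.14, 0.99, 0.0], [-0.0, 0.0, -1.0]]
force: [0.5, -0.9, -2.1]
width: 0.0136
finger_force: 40.0
```

```bash
python3 -m inch '{"moves":[[0,0,0.08,0],[0,0,0.08,0],[0,0,0.08,0],[0,0,0.08,0],[0,0,0,0],[0,0,0,0]]}'
```

```text
clock: 8.97
position: [0.5477, 0.048, 0.0827]
eef_rot: [[-0.99, 0.14, -0.0], [0.14, 0.99, -0.0], [0.0, -0.0, -1.0]]
force: [0.6, -0.8, -1.9]
width: 0.0139
finger_force: 40.0
```

```bash
python3 -m inch '{"moves":[[-0.065,-0.023,0,0],[-0.065,-0.023,0,0],[-0.065,-0.023,0,0],[-0.065,-0.023,0,0],[0,0,0,0],[0,0,0,0],[0,0,0,0]]}';python3 -m inch '{"moves":[[0,0,0.05,0],[0,0,0.05,0],[0,0,0.05,0],[0,0,0.03,0],[0,0,0,0],[0,0,0,0]]}'
```

```text
clock: 9.55
position: [0.5552, 0.0441, 0.0829]
eef_rot: [[-0.99, 0.14, 0.0], [0.14, 0.99, -0.0], [-0.0, -0.0, -1.0]]
force: [-0.2, 1.9, -1.6]
width: 0.0135
finger_force: 40.0
clock: 10.05
position: [0.5552, 0.0441, 0.0775]
eef_rot: [[-0.99, 0.14, -0.0], [0.14, 0.99, -0.0], [0.0, -0.0, -1.0]]
force: [0.5, 0.5, -0.7]
width: 0.014
finger_force: 40.0
```

```bash
python3 -m inch '{"moves":[[0,0,0.05,0],[0,0,0.05,0],[0,0,0.05,0],[0,0,0,0],[0,0,0,0],[0,0,0,0]]}'
```

```text
clock: 10.55
position: [0.5552, 0.0442, 0.073]
eef_rot: [[-0.99, 0.14, -0.0], [0.14, 0.99, -0.0], [0.0, -0.0, -1.0]]
force: [-1.3, 0.7, -1.8]
width: 0.0134
finger_force: 40.0
```

```bash
python3 -m inch '{"moves":[[0,0,0.1,0],[0,0,0.1,0],[0,0,0.1,0],[0,0,0.1,0],[0,0,0.1,0],[0,0,0.02,0],[0,0,0,0],[0,0,0,0]]}'; python3 -m inch '{"moves":[[0,0,0.03,0],[0,0,0.03,0],[0,0,0,0],[0,0,0,0],[0,0,0,0]]}'
```

```text
clock: 11.22
position: [0.5552, 0.0442, 0.0574]
eef_rot: [[-0.99, 0.14, -0.0], [0.14, 0.99, -0.0], [0.0, -0.0, -1.0]]
force: [-0.8, 1.4, -1.6]
width: 0.0138
finger_force: 40.0
clock: 11.63
position: [0.5552, 0.0442, 0.0557]
eef_rot: [[-0.99, 0.14, 0.0], [0.14, 0.99, 0.0], [-0.0, 0.0, -1.0]]
force: [-1.1, 0.4, -0.9]
width: 0.0135
finger_force: 40.0
```

```bash
python3 -m inch '{"moves":[[0,0,0.03,0],[0,0,0,0],[0,0,0,0]]}'; python3 -m inch '{"moves":[[0,0,0.025,0],[0,0,0,0],[0,0,0,0],[0,0,0,0]]}'
```

```text
clock: 11.88
position: [0.5553, 0.0442, 0.0549]
eef_rot: [[-0.99, 0.14, 0.0], [0.14, 0.99, -0.0], [-0.0, -0.0, -1.0]]
force: [-1.1, 0.8, 1.4]
width: 0.014
finger_force: 40.0
clock: 12.22
position: [0.5553, 0.0442, 0.0549]
eef_rot: [[-0.99, 0.14, 0.0], [0.14, 0.99, -0.0], [-0.0, -0.0, -1.0]]
force: [-4.2, 1.0, 8.4]
width: 0.0137
finger_force: 40.0
```

Force rises at 54.9 mm, so the collar is seated. I'll release and back away straight up.

```bash
python3 -m inch '{"moves":[[0,0,-0.02,0],[0,0,0,0],[0,0,0,0],[0,0,0,0],[0,0,0,0],[0,0,0,0]]}' 34; python3 -m inch '{"moves":[[0,0,-0.1,0],[0,0,-0.3,0],[0,0,-0.6,0],[0,0,-0.8,0],[0,0,-0.8,0],[-0.3,0,-0.5,0],[-0.6,0,0,0],[-0.7,0,0,0],[-0.6,0,0,0],[-0.3,0,0,0],[0,0,0,0],[0,0,0,0],[0,0,0,0]]}'; python3 - <<'E'
from h import *
p=bot.camera_params('wrist');im=bot.camera('wrist')[:,:,::-1];u,v=proj(p,[.555,.044,.046]).astype(int);print(u,v)
a=im[max(v-60,0):,u-80:u+80][:120];sd=bot.camera('side')[:,:,::-1];q=proj(bot.camera_params('side'),[.555,.044,.05]).astype(int)
b=sd[q[1]-40:q[1]+40,q[0]-50:q[0]+50]
cv2.imwrite('pics/f.png',np.hstack([cv2.resize(x,(400,400*x.shape[0]//x.shape[1]),interpolation=cv2.INTER_CUBIC)[:300] for x in(a,b)]))
E
```

```text
clock: 12.72
position: [0.5552, 0.0441, 0.0545]
eef_rot: [[-0.99, 0.14, -0.0], [0.14, 0.99, -0.0], [0.0, -0.0, -1.0]]
force: [-0.3, 0.3, 0.2]
width: 0.0339
finger_force: 0.0
clock: 13.8
position: [0.6283, 0.0341, 0.1476]
eef_rot: [[-0.99, 0.139, -0.001], [0.139, 0.99, 0.0], [0.001, -0.0, -1.0]]
force: [-0.4, -0.4, 0.1]
width: 0.0339
finger_force: 0.0
250 109
```

View pics/f.png

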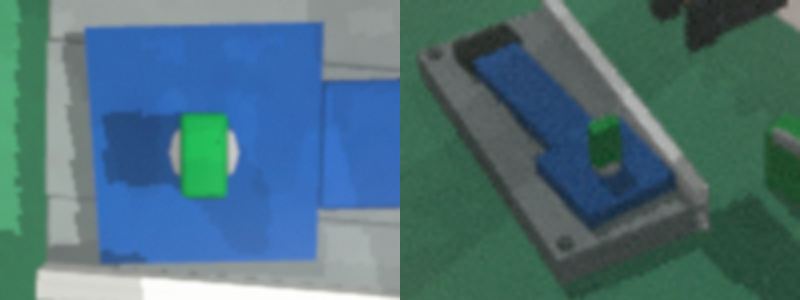

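The pin stands upright with its collar flat on the arm at crop (204,155). The arm lies flat on the slab, and the gripper is clear of everything.

```bash
python3 -c "
from workcell import bot
print(bot.hand_in())"
```

```text
the job is handed in; nothing more can be done
None
```

The pin is pushed home through the arm's eye and the brass knuckle with its collar flat on the arm. It was released and the job handed in at about 14 s, with about 8 N the highest force reading; I located the knuckle's hole by camera through the eye and confirmed it by touch.

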